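Hang a test load on the force gauge and record it with a two-stage key

ROBOT

A 6-joint arm with a two-finger parallel gripper is mounted at the origin on the work surface. World frame = base frame: x ahead of the robot, y to its left, z up, the work surface at z = 0. Lengths are in m, angles in rad, forces in N, time in s.
With the tool pointing down it reaches from about 0.25 to 0.8 m from the base axis. Payload 3.9 kg.
Tool frame: the origin (TCP) lies at the very end of the fingers, on their centre line; the grasp point (between the pads) lies 19 mm behind it; z points along the fingers, y is the line along which they close (so a half turn about z gives the same grasp; the last joint's range is limited). The gripper opens to 85 mm and grips with 20 to 120 N. Pads are 22 mm wide; open, the fingers measure 114 mm over their backs; the gripper's body (76 mm by 85 mm) begins 54 mm behind the grasp point. The pads swing forward as they close: fully open they stand 13 mm farther back than shut.
Start: joints at [-1.315, 0.26, -0.138, 1.173, 0, 1.571], TCP at [0.133, -0.508, 0.231] pointing down, gripper open.
Joint ranges: [-2.78, 2.78], [-0.83, 1.72], [-1.28, 1.37], [-1.9, 2.12], [-1.57, 1.48], [-3.14, 3.14]. Speed limits (rad/s): [2.57, 2.57, 3.14, 3.14, 3.14, 3.14].

INTERFACE

Orientations are given as [roll, pitch, yaw] about the fixed x, y, z axes, in that order (R = Rz(yaw) Ry(pitch) Rx(roll)).
In Python, from rig import * gives the robot as it stands. Calls block until the motion is done:
- reach(position, orientation): joint-space move of the TCP to a pose.
- movel(position, orientation=None, feed=0.15, f_stop=None): straight line of the TCP; orientation=None keeps the orientation; feed is the mean speed in m/s. With f_stop (N) it stops when the force on the tool has changed by that much, and returns True; else False.
- movej(angles): joint-space move.
- release() and close(effort=None): open the fingers fully, or close them until they stop; effort is the grip in N (None keeps the last).
- hold(seconds).
- ik(position, orientation): joint angles nearest the present ones, or None.
- read_camera(name): name is "side" or "top" or "wrist"; returns the picture (400x640x3 uint8, blue, green, red); there is no depth.
- calibration(name): a dict with "fx", "fy", "cx", "cy" (pixels), "k1" (the pictures are not rectified: a ray, as slopes to the right and down, at radius r is drawn at 1 + k1 r^2 times it, then the intrinsics apply), "R" (3x3) and "t" (3): a world point X has camera coordinates R X + t. Camera axes: x right, y down, z forward; pixel columns grow to the right and rows downward; lengths in m; the calibration is good to about 2 mm. A picture is of the moment at which its call begins: read the wrist's pose just before it. calibration takes no time and is no camera call; for the wrist camera it gives the pose at the moment of the call.
A pose or a line that the arm cannot do raises IKError and nothing moves.
- sign_off(): hands the job in; it is judged then, once.
Readings, each from a call of its own:
- current_t(): time.
- current_joint_positions(): joint angles.
- current_qvel(): joint speeds.
- current_effort(): joint torques, N m.
- current_eef_pos(): TCP position.
- current_eef_rot(): TCP orientation.
- current_contact_force(): force on the tool from outside, world axes, zero at the start.
- current_torque(): the same for the moment, N m.
- current_opening(): finger opening in m.
- current_grasp_force(): force on a finger pad.
Only numpy, scipy, OpenCV 4.12 (cv2) and the standard library are available. Lean on these libraries where they do the work, as an engineer would, in place of code of your own. Each camera call takes 0.05 s, during which the arm holds its last target. There are 200 camera calls.

TASK

Hang the larger of the two test loads by its handle on the hook arm of the force gauge, let go and let it hang still. Then half-press the big round key of the console to its first click, hold it there for a good second so that the reading settles, then press it fully down to record and let it come back up with the load still hanging. Never press the key fully without the load on the hook, and leave the smaller load, the tin and the screwdriver standing or lying where they are.

Things in the scene. Friction and masses are not known exactly. Their poses are not given: they have to be found in the camera images.
- large_grip (a point): Centre of the grip bar of the larger test load. The black plastic bar is 14 mm thick (along the load's x axis), 75 mm long (y) and 50 mm tall (z up). The point lies 135 mm above the load's underside, 25 mm above the bar's underside. The load looks the same after a half turn about z.
- large_eye (a point): Middle of the underside of that bar, 110 mm above the load's underside: the upper edge of the handle's window, which rests on the hook arm when the load hangs. Axes as the load's (x through the window, z up).
- large: The larger test load, loose, 0.5 to 0.7 kg, origin at the centre of its underside: an upright aluminium cylinder 70 mm in diameter, 60 mm tall, with a rigid handle: two steel uprights carry the grip bar and leave a window 50 mm high and 55 mm wide, open along the load's x axis. Total height 160 mm.
- small_grip (a point): Centre of the handle grip of the smaller load, a bystander of the same shape: cylinder 46 mm in diameter and 36 mm tall, total height 112 mm, grip bar 14 x 46 x 40 mm, point 92 mm above its underside.
- gauge: The force gauge, a fixed white stand; origin on the table under the middle of its hook arm, x along the arm away from the free end. Base plate 14 mm thick, 130 mm wide, from -30 to +160 mm in x; column 75 mm wide from +70 to +130 mm in x, its top level with the arm's upper face.
- hook (a point): On the upper face of the steel hook arm, midway along it, 190 mm above the table; axes as the gauge's. The arm is level, 14 mm wide, 12 mm thick; from here it runs 70 mm in +x to the column and 78 mm in -x (roughly towards the robot) to its free end, whose last 8 mm are turned up 12 mm above the arm's upper face. Nothing stands above the arm.
- key_top (a point): Centre of the top of the big round key cap (white plastic, 46 mm in diameter) on the fixed grey console, a box 150 x 130 mm, 55 mm tall. At rest it is 86 mm above the table, 23 mm above the black collar round it. The point moves down with the cap; z up. The two small keys and the display do nothing.
- key_first (a joint): First stage of the key, m: 0 at rest, 0.007 at the first click. A soft spring: begins to move at about 1 N and reaches the first click at about 3 N. The key then stands firm until about 9 N.
- key_second (a joint): Second stage of the key, m, in addition to the first: stays 0 until the push exceeds about 9 N, 0.006 when fully down, at about 12 N, against a hard stop. In all the cap goes down 13 mm. Both stages spring back when let go.
- tin_center (a point): Middle of a closed steel tin, a bystander, 68 mm in diameter, 75 mm tall.
- driver: A screwdriver lying on the table, a bystander.
Mind the look-alikes: they are no part of the job. Of the things shaped like the part that bears key_top, the grey one is meant. What is shaped like the large but orange is not meant.

How it is judged:
On the way, in this order (a step that is already met when the one before it is completed fails the run):
1. the larger load hangs by its handle on the hook arm, let go and still (x of large_eye in the frame of hook between -0.065 and 0.065 m and y of large_eye in the frame of hook between -0.025 and 0.025 m and z of large_eye in the frame of hook between -0.01 and 0.01 m and angle between large_eye's own z axis and vertical below 0.3 rad and contact force between the fingers and large below 0.1 N and linear speed of large below 0.03 m/s), for 0.3 s.
2. the key is held at its first click (first stage at least 5.5 mm of 7, second stage less than 1.5 mm), for 0.7 s, with the load hanging (x of large_eye in the frame of hook between -0.065 and 0.065 m and y of large_eye in the frame of hook between -0.025 and 0.025 m and z of large_eye in the frame of hook between -0.01 and 0.01 m and angle between large_eye's own z axis and vertical below 0.3 rad and value of joint key_first above 0.0055 m and value of joint key_second below 0.0015 m), for 0.7 s.
3. the key is pressed fully (second stage beyond 4.5 mm of 6) (x of large_eye in the frame of hook between -0.065 and 0.065 m and y of large_eye in the frame of hook between -0.025 and 0.025 m and z of large_eye in the frame of hook between -0.01 and 0.01 m and angle between large_eye's own z axis and vertical below 0.3 rad and value of joint key_second above 0.0045 m), for 0.1 s.
At the end, for the whole second after the job is handed in: The larger load hangs from the arm, let go, upright (tilt under 0.3 rad) and still (under 0.03 m/s), its window edge on the arm (10 mm in height, 25 mm sideways, 65 mm along it from its middle); the key is back up (first stage under 1.5 mm, second under 1 mm) (all of step 1 and value of joint key_first below 0.0015 m and value of joint key_second below 0.001 m); the robot touches nothing.
It fails at once if the key is pressed into its second stage (beyond 3 mm) without the larger load on the hook (value of joint key_second above 0.003 m and not (x of large_eye in the frame of hook between -0.065 and 0.065 m and y of large_eye in the frame of hook between -0.025 and 0.025 m and z of large_eye in the frame of hook between -0.01 and 0.01 m and angle between large_eye's own z axis and vertical below 0.3 rad)).
It fails at once if the smaller load is moved by more than 25 mm or tipped (distance of small_grip from where it was at the start of the episode above 0.025 m or angle between small_grip's own z axis and vertical above 0.4 rad).
It fails at once if the tin or the screwdriver is moved by more than 25 mm (distance of any of tin_center, driver from where it was at the start of the episode above 0.025 m).
It also fails if it takes over 64 s, if anything falls off the work surface, if the arm or the gripper's body presses on something with over 40 N, if the wrist force passes 120 N, or if a joint passes its speed limit or range.

## Working session

There is one attempt and no reset: what is moved stays moved. The work goes in short steps, each a Python script; the robot and the scene stay as the last script left them, time stands still between calls to the robot, and variables do not carry over. Pictures are saved under pics/ and viewed, at most 10 in all, crops included, and the job is handed in when it is done.

```bash
mkdir -p pics
cat > h.py <<'E'
from rig import *
import numpy as np, cv2
def ray(c,u,v):
    d=np.array([(u-c["cx"])/c["fx"],(v-c["cy"])/c["fy"]]); s=d.copy()
    for _ in range(20): s=d/(1+c["k1"]*(s@s))
    R=np.array(c["R"]);t=np.array(c["t"]); o=-R.T@t
    return o,R.T@np.array([s[0],s[1],1.])
def onz(c,u,v,z):
    o,d=ray(c,u,v); return o+d*(z-o[2])/d[2]
def proj(c,X):
    p=np.array(c["R"])@np.array(X)+np.array(c["t"]); s=p[:2]/p[2]; s=s*(1+c["k1"]*(s@s))
    return np.array([c["fx"]*s[0]+c["cx"],c["fy"]*s[1]+c["cy"]])
E
python3 - <<'E'
from h import *
for n in("top","side"):
    cv2.imwrite(f"pics/{n}0.png",read_camera(n)); c=calibration(n)
    print(n,{k:np.round(v,3).tolist() for k,v in c.items()}, -np.array(c["R"]).T@np.array(c["t"]))
print(current_t())
E
```

```text
top {'fx': 499.297, 'fy': 499.297, 'cx': 325.15, 'cy': 201.923, 'k1': -0.005, 'R': [[0.013, -1.0, 0.007], [-0.986, -0.014, -0.166], [0.166, -0.004, -0.986]], 't': [0.063, 0.49, 1.683]} [0.2032664  0.07796968 1.74021416]
side {'fx': 430.47, 'fy': 430.47, 'cx': 322.376, 'cy': 193.347, 'k1': -0.004, 'R': [[0.998, -0.061, -0.023], [-0.055, -0.592, -0.804], [0.036, 0.804, -0.594]], 't': [-0.478, 0.181, 1.222]} [ 0.44340112 -0.90435925  0.8607591 ]
0.1
```

View pics/top0.png

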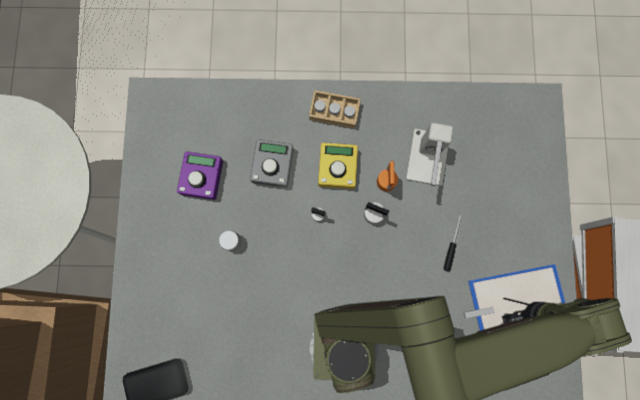

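View pics/side0.png

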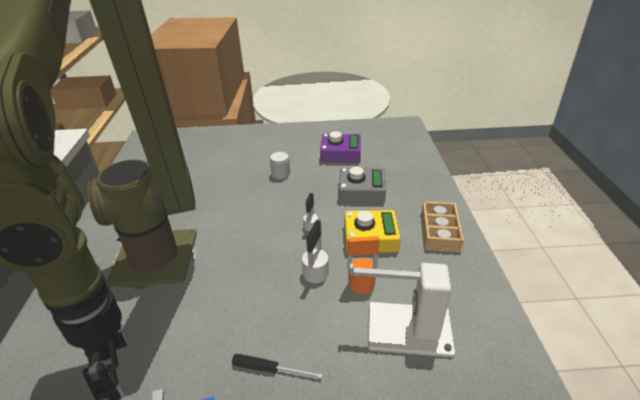

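Top view: the consoles are purple (200,175), grey (272,163) and yellow (338,166), and the grey one with its key at (270,167) is meant. The loads are large aluminium (376,212), small aluminium (318,214) and orange (388,178), and the large aluminium one is meant. The gauge arm runs from (442,130) to (437,185). I'll confirm this in one crop and measure.

Run:
```python
from h import *
im=cv2.imread("pics/top0.png"); c=calibration("top")
cv2.imwrite("pics/crop.png",cv2.resize(im[110:260,245:460],None,fx=3.7,fy=3.7,interpolation=cv2.INTER_CUBIC))
hsv=cv2.cvtColor(im,cv2.COLOR_BGR2HSV)
def comps(mask,box,amin=15):
    x0,y0,x1,y1=box; m=np.zeros(mask.shape,np.uint8); m[y0:y1,x0:x1]=mask[y0:y1,x0:x1]
    for k in cv2.findContours(m,cv2.RETR_EXTERNAL,cv2.CHAIN_APPROX_NONE)[0]:
        if cv2.contourArea(k)>amin:
            r=cv2.minAreaRect(k); yield r
gray=im.max(2)
for r in comps((gray<45).astype(np.uint8),(355,195,400,230)):
    b=cv2.boxPoints(r); print("bar",r,[onz(c,*p,.16)[:2].round(3).tolist() for p in b], onz(c,*r[0],.16).round(3))
for r in comps(((im.min(2)>165)).astype(np.uint8),(255,150,290,185)):
    print("key",r,onz(c,*r[0],.086).round(3))
for r in comps(((im.min(2)>165)).astype(np.uint8),(400,110,460,200)): print("gauge",r)
```

```text
bar ((377.03643798828125, 208.7258758544922), (21.68268585205078, 5.38429069519043), 22.833654403686523) [[0.454, -0.06], [0.47, -0.067], [0.444, -0.131], [0.428, -0.124]] [ 0.449 -0.096  0.16 ]
key ((269.0000305175781, 165.0), (11.31370735168457, 11.31370735168457), 45.0) [0.606 0.263 0.086]
gauge ((426.2220458984375, 156.130615234375), (32.54780197143555, 50.87594985961914), 9.211027145385742)
gauge ((440.5279846191406, 132.0959930419922), (21.46625518798828, 15.563035011291504), 10.304845809936523)
```

View pics/crop.png

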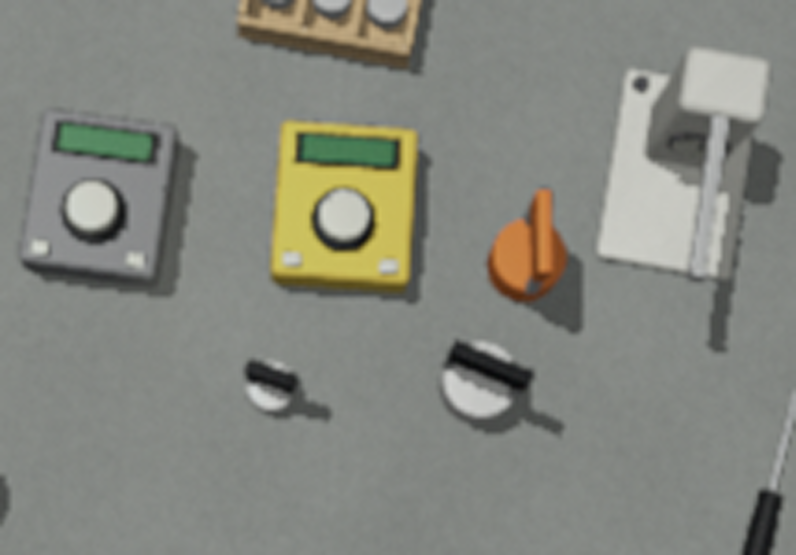

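The crop confirms all three: the grey console with its key at about (270,166) px, the large aluminium load with a black bar at (377,209), and the gauge arm from its free end (434,183) to the column (439,142). Next I'll compute the gauge frame and take a wrist look above the load.

Run:
```python
from h import *
c=calibration("top"); f=lambda p,z:onz(c,245+(p[0]+.5)/3.7-.5,110+(p[1]+.5)/3.7-.5,z)
q=[f(p,.19) for p in [(690,48),(768,60),(762,122),(683,110)]]
for p in q: print(p.round(3))
print("sizes",[np.linalg.norm(q[i]-q[(i+1)%4]).round(3) for i in range(4)])
a=f((719.5,120),.19); b=f((699,272),.195); print("arm",a.round(3),b.round(3),np.linalg.norm(a-b), np.degrees(np.arctan2(*(a-b)[1::-1])))
print("key",f((92,207),.086), "orange",f((541,215),.16).round(3),"small",f((272,376),.112).round(3))
c=calibration("side")
for p in [(270,365),(235,360)]: print(p,onz(c,*p,0))
print("key side", onz(c,356,173,.086),"arm end side",onz(c,353,269,.19),"col",onz(c,421,274,.19))
# look from above load
yaw=np.radians(-22)
for k in(0,1,-1,2):
  for y in (0,):
    o=[np.pi,0,yaw-np.pi/2+k*np.pi/2]; print(k,ik([.42,-.10,.33],o))
```

```text
[ 0.729 -0.269  0.19 ]
[ 0.719 -0.337  0.19 ]
[ 0.663 -0.33   0.19 ]
[ 0.673 -0.262  0.19 ]
sizes [np.float64(0.069), np.float64(0.057), np.float64(0.069), np.float64(0.057)]
arm [ 0.664 -0.293  0.19 ] [ 0.528 -0.271  0.195] 0.13820402212878358 -9.202605269568641
key [0.60373568 0.2612149  0.086     ] orange [ 0.585 -0.141  0.16 ] small [0.445 0.093 0.112]
(270, 365) [ 0.34194325 -0.3615489   0.        ]
(235, 360) [ 2.63701870e-01 -3.43474729e-01  1.11022302e-16]
key side [0.60514123 0.24457281 0.086     ] arm end side [ 0.53191434 -0.27134662  0.19      ] col [ 0.67087468 -0.29715854  0.19      ]
0 [-0.23374318  0.07293704 -0.11507159  1.3827877   0.         -1.42056707]
1 [-0.23374318  0.07293704 -0.11507159  1.3827877   0.         -2.9913634 ]
-1 [-0.23374318  0.07293704 -0.11507159  1.3827877   0.          0.15022925]
2 [-0.23374318  0.07293704 -0.11507159  1.3827877   0.          1.72102558]
```

Run:
```python
from h import *
psi=np.radians(68)
reach([.133,-.49,.36],[np.pi,0,psi]) if ik([.133,-.49,.36],[np.pi,0,psi]) is not None else print("no")
reach([.47,-.27,.38],[np.pi,0,np.radians(80.5)])
hold(.2)
import json
def shot(n):
    c=calibration("wrist"); cv2.imwrite(f"pics/{n}.png",read_camera("wrist")); json.dump({k:np.array(v).tolist() for k,v in c.items()},open(f"pics/{n}.json","w"))
    print(n,-np.array(c["R"]).T@np.array(c["t"]),np.array(c["R"])[2],current_eef_pos())
shot("wg")
reach([.42,-.10,.36],[np.pi,0,psi]); hold(.2)
shot("wl")
print(current_t())
a,b=cv2.imread("pics/wg.png"),cv2.imread("pics/wl.png")
cv2.imwrite("pics/both.png",cv2.resize(np.vstack([a,b]),(480,600),interpolation=cv2.INTER_AREA))
```

```text
wg [ 0.47935383 -0.20602936  0.52269615] [-0.04281804 -0.25630483 -0.96564717] [ 0.46946726 -0.27077682  0.38006205]
wl [ 0.44448901 -0.04021048  0.50259626] [-0.09693066 -0.24098345 -0.96567667] [ 0.42068209 -0.10107001  0.35987822]
3.7167
```

View pics/both.png

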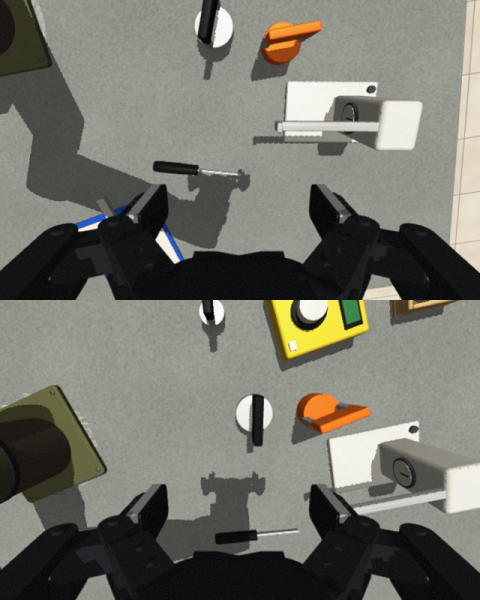

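Upper half (gauge look): the arm runs from its tip at (368,170) px to the column at (505,169). Lower half (load look): the large load's black bar is at (344,160) px. I'll measure both in the full images.

Run:
```python
from h import *
import json
L=lambda n:(cv2.imread(f"pics/{n}.png"),json.load(open(f"pics/{n}.json")))
im,c=L("wl")
m=(im.max(2)<50).astype(np.uint8); m[:110]=0;m[215:]=0;m[:,:315]=0;m[:,375:]=0
for k in cv2.findContours(m,0,1)[0]:
    if cv2.contourArea(k)>100:
        r=cv2.minAreaRect(k);print("bar",r);b=[onz(c,*p,.16) for p in cv2.boxPoints(r)]
        print(np.round(b,3)[:,:2].tolist(),onz(c,*r[0],.16),onz(c,*r[0],.135))
im,c=L("wg")
cv2.imwrite("pics/armcrop.png",cv2.resize(im[95:215,350:580],None,fx=3.4,fy=3.4,interpolation=cv2.INTER_CUBIC))
im,c2=L("wl")
cv2.imwrite("pics/barcrop.png",cv2.resize(im[110:215,300:390],None,fx=5,fy=5,interpolation=cv2.INTER_CUBIC))
```

```text
bar ((343.2831726074219, 160.04052734375), (14.064549446105957, 68.00516510009766), 1.3019527196884155)
[[0.43, -0.129], [0.459, -0.06], [0.473, -0.066], [0.445, -0.135]] [ 0.45196444 -0.09640729  0.16      ] [ 0.45250994 -0.1005081   0.135     ]
```

View pics/armcrop.png

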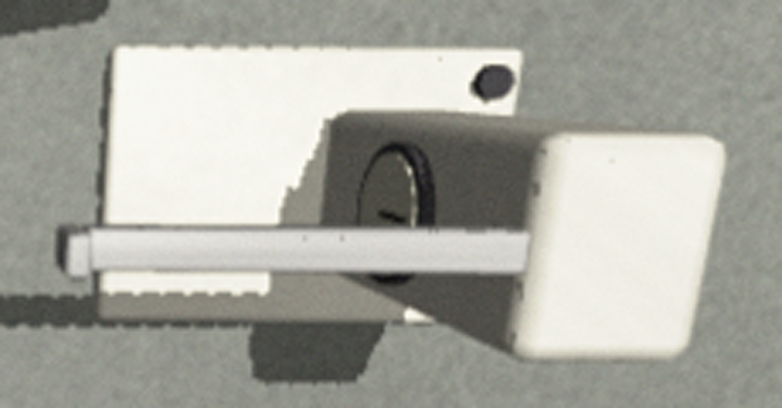

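View pics/barcrop.png

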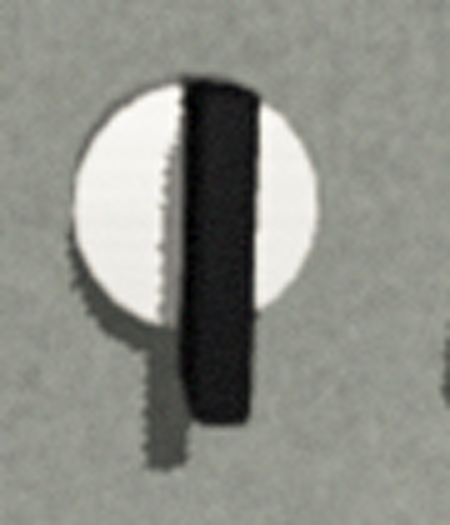

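Run:
```python
from h import *
import json
c=json.load(open("pics/wg.json"))
f=lambda x,y,z:onz(c,350+(x+.5)/3.4-.5,95+(y+.5)/3.4-.5,z)
P=lambda s,a:print(s,a.round(4))
A=f(524,251,.19);B=f(92,250,.19);P("col",A);P("inner tip",B);P("tip out",f(68,252,.202));P("tip in",f(92,252,.202))
print(np.linalg.norm(A-B),np.degrees(np.arctan2(*(A-B)[1::-1])))
q=[f(*p,.19) for p in[(543,135),(724,138),(690,357),(515,357)]]
print(np.round(q,3)[:,:2].tolist(), np.mean(q,0))
print([np.linalg.norm(q[i]-q[i-1]).round(3) for i in range(4)])
g=[f(*p,.014) for p in[(113,47),(521,50),(100,320)]]; print(np.round(g,3).tolist(),(np.array(g[0])+g[2])/2)
```

```text
col [ 0.6662 -0.2954  0.19  ]
inner tip [ 0.532  -0.2723  0.19  ]
tip out [ 0.5229 -0.2693  0.202 ]
tip in [ 0.53   -0.2706  0.202 ]
0.13610289542856832 -9.750967156125615
[[0.673, -0.26], [0.728, -0.27], [0.719, -0.339], [0.663, -0.33]] [ 0.6954527  -0.29992643  0.19      ]
[np.float64(0.07), np.float64(0.056), np.float64(0.07), np.float64(0.057)]
[[0.581, -0.216, 0.014], [0.765, -0.248, 0.014], [0.56, -0.342, 0.014]] [ 0.5701049  -0.27911349  0.014     ]
```

```bash
cat >> h.py <<'E'
D=np.radians
H=np.array([.598,-.2833]); g=D(-9.7); gx=np.array([np.cos(g),np.sin(g)])
OL=[np.pi,0,D(67.5)]; OG=[np.pi,0,D(80.3)]
at=lambda s,z:[*(H+gx*s),z]
E
python3 - <<'E'
from h import *
for s,z in((-.15,.228),(-.008,.228),(-.008,.203)): assert ik(at(s,z),OG) is not None
reach([.452,-.097,.24],OL); movel([.452,-.097,.123],feed=.1)
close(60); hold(.2); print("open",current_opening(),current_grasp_force())
f0=np.array(current_contact_force())
movel([.452,-.097,.228],feed=.12); hold(.2)
print("w",np.array(current_contact_force())-f0,current_opening())
movel([.42,-.17,.228],[np.pi,0,D(74)],feed=.15); movel(at(-.15,.228),OG,feed=.12); hold(.3)
print(current_t(),current_eef_pos(),current_opening())
a=read_camera("side")[190:380,240:480]; b=read_camera("wrist")[:,:]
cv2.imwrite("pics/pre.png",np.vstack([cv2.resize(a,(480,380)),cv2.resize(b,(480,300))[:220]]))
E
```

```text
open 0.013283688111216229 61.06464743614197
w [-1.2609198   1.09997401 -3.51820249] 0.0131617830125493
9.5833 [ 0.45001772 -0.25757087  0.22813684] 0.013188528792367938
```

View pics/pre.png

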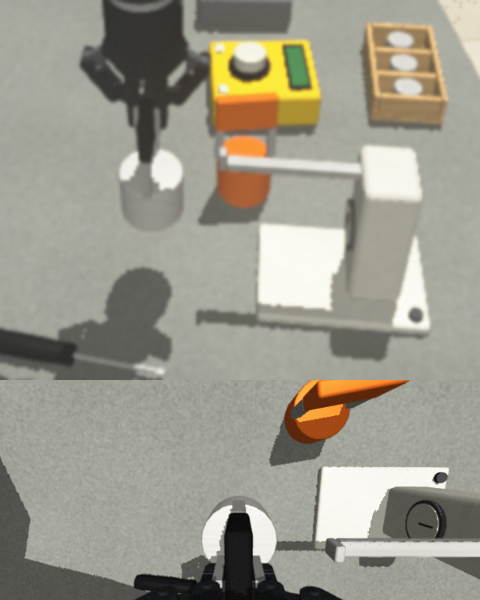

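The load hangs upright in the gripper, with its bar (240,540) in line with the arm tip (335,550). I'll insert, lower and check.

Run:
```python
from h import *
print("hit" if movel(at(-.008,.228),OG,feed=.08,f_stop=6) else "in",current_eef_pos()); hold(.2)
F=lambda:np.round(current_contact_force(),2)
print(F()); print("low",movel(at(-.008,.2025),OG,feed=.04,f_stop=6),current_eef_pos(),F()); hold(.2); print(F(),current_t())
a=read_camera("side")[190:380,240:480]; cv2.imwrite("pics/in.png",cv2.resize(a,(480,380)))
```

```text
in [ 0.58971611 -0.28191143  0.22816706]
[ 0.64 -0.3  -4.63]
low True [ 0.58960374 -0.2816763   0.20290823] [-0.23  0.12  5.99]
[-0.29  0.06  6.38] 12.6083
```

View pics/in.png

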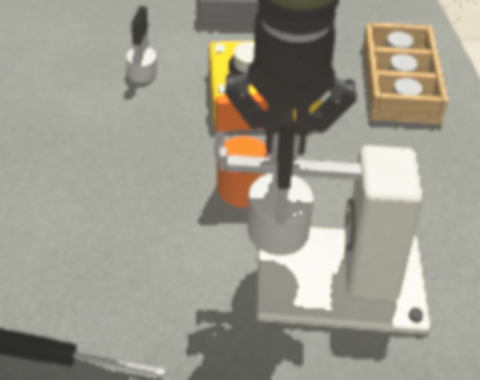

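The load sits with the arm through its window, and contact came at the expected height (TCP 0.203). I'll let go, rise, check, and look at the key.

Run:
```python
from h import *
release(); hold(.4); movel(at(-.008,.34),OG,feed=.1)
a=read_camera("side")[190:380,240:480]
close(40)
reach([.53,.22,.28],[np.pi,0,D(90)]); hold(.2)
c=calibration("wrist"); im=read_camera("wrist"); p=proj(c,[.604,.261,.086]); print(p,current_t(),current_eef_pos())
m=((im.min(2)>170)).astype(np.uint8)
for k in cv2.findContours(m,0,1)[0]:
    if cv2.contourArea(k)>300:
        (u,v),r=cv2.minEnclosingCircle(k); d=2*r/c["fx"]
        print((round(u),round(v)),round(r),onz(c,u,v,.086).round(4), np.linalg.norm(onz(c,u+r,v,.086)-onz(c,u-r,v,.086)).round(4))
cv2.imwrite("pics/hang.png",np.vstack([cv2.resize(a,(400,316)),cv2.resize(im,(400,250))]))
```

```text
[388.28420333 136.77023928] 18.2083 [0.5304209  0.21938728 0.28001449]
(536, 295) 14 [0.7937 0.0713 0.086 ] 0.0335
(550, 261) 14 [0.8023 0.1176 0.086 ] 0.0341
(626, 259) 141 [0.8932 0.1192 0.086 ] 0.3376
(390, 136) 22 [0.6057 0.2623 0.086 ] 0.0459
(375, 91) 31 [0.5876 0.3072 0.086 ] 0.062
(135, 6) 32 [0.3559 0.3851 0.086 ] 0.0609
```

View pics/hang.png

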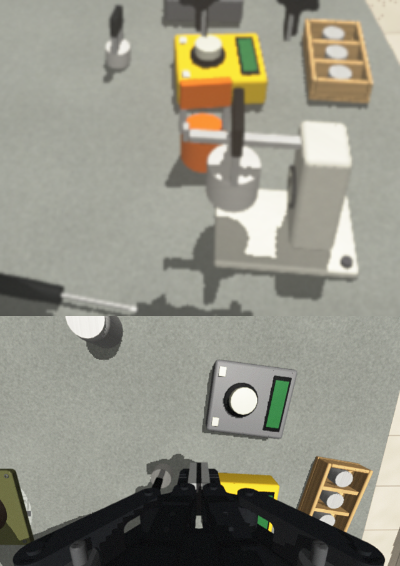

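The load hangs on the arm, let go, and the key is confirmed at (0.6057, 0.2623) with a diameter of 45.9 mm. Now the half-press.

Run:
```python
from h import *
K=[.6057,.2623]; F=lambda:(np.round(current_contact_force(),2),np.round(current_eef_pos()[2],4),round(current_t(),2))
reach([*K,.14],[np.pi,0,D(90)]); movel([*K,.092],feed=.08); hold(.3); print(F())
print(movel([*K,.077],feed=.008,f_stop=5),F()); hold(.3); print(F())
```

```text
(array([ 0.66,  0.22, -0.38]), np.float64(0.0925), 19.96)
True (array([-0.37, -1.07,  4.31]), np.float64(0.0791), 21.43)
(array([-0.1, -0.2,  5. ]), np.float64(0.079), 21.73)
```

The key is at its first click (7 mm down, about 5 N). I'll hold, press fully and let it up.

Run:
```python
from h import *
K=[.6057,.2623]; F=lambda:(np.round(current_contact_force(),2),np.round(current_eef_pos()[2],4),round(current_t(),2))
hold(1.2); print(F())
print(movel([*K,.069],feed=.015,f_stop=11),F()); hold(.4); print(F())
movel([*K,.16],feed=.06); hold(.3); print(F())
cv2.imwrite("pics/end.png",cv2.resize(read_camera("side")[120:380,240:480],(480,520)))
```

```text
(array([-0.07,  0.86,  4.82]), np.float64(0.0791), 22.93)
True (array([-3.85, -1.68, 11.82]), np.float64(0.0737), 23.46)
(array([-2.5 , -0.61, 11.51]), np.float64(0.0742), 23.86)
(array([ 0.78, -0.04, -0.05]), np.float64(0.1598), 25.77)
```

View pics/end.png

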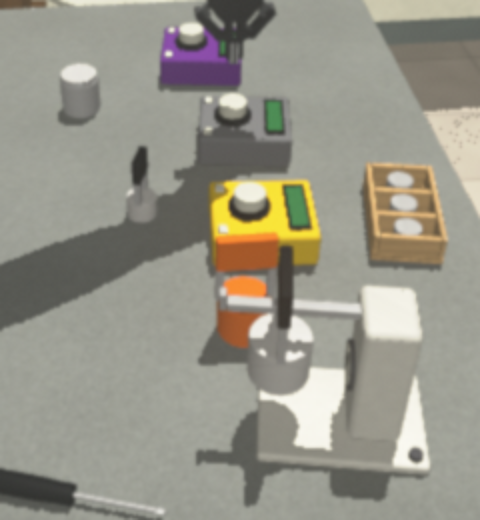

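The key is up again and the load still hangs, at (280,330). The full press reached only about 4.9 mm in the second stage, which is close to the 4.5 mm limit. A firmer repeat with the load on the hook is harmless, so I'll press to the hard stop and then hand in.

Run:
```python
from h import *
K=[.6057,.2623]; F=lambda:(np.round(current_contact_force(),2),np.round(current_eef_pos()[2],4),round(current_t(),2))
movel([*K,.092],feed=.08); print(movel([*K,.079],feed=.01,f_stop=5),F()); hold(1.1)
print(movel([*K,.066],feed=.015,f_stop=17),F()); hold(.4); print(F())
movel([*K,.16],feed=.06); hold(.8); print(F())
sign_off()
```

```text
False (array([-1.15, -0.59,  3.13]), np.float64(0.0791), 28.27)
True (array([-2.39, -2.18, 11.84]), np.float64(0.0737), 29.97)
(array([-3.19, -1.16, 11.26]), np.float64(0.0741), 30.37)
(array([ 0.42, -0.48, -0.19]), np.float64(0.16), 32.77)
the job is handed in; nothing more can be done
```

The larger load hangs let go on the hook arm, and the key was held at its first click for over a second, pressed down to record, and is back up. The job is handed in; by my readings each full press went only about 5 mm into the second stage (4.5 mm needed, 6 mm full travel), and no verdict was shown.

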